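# Retrim the control-gear box under its guard

### The job

In the green control-gear box, lift the red-knobbed latch out of its notch, slide the yellow guard off the thumbwheel to the other end and let the latch drop home there; then roll the black thumbwheel by its exposed rim until the red needle stands in the middle of the green band (not the orange one) and take the finger off. Finally lift the latch again, slide the guard back fully over the wheel and leave the latch down in its first notch, with the capacitors and other loose things left as they are.

Things in the scene. Friction and masses are not known exactly. Their poses are not given: they have to be found in the camera images.
- gearbox: open green steel box, fixed, 236 (x) x 330 (y) mm, walls 100 mm high, 3 mm thick; origin on the bench; outer walls at x = -118, 118, y = -157, 172 mm. The grey module inside has a flat top (the panel) at z = 80 mm, x -107..107, y -72..115 mm. Capacitors stand in the bay at y < -72 mm; beyond y = 115 is a lower white terminal strip
- wheel_top (a point): topmost point of the thumbwheel's rim when unpressed: box x = -15, y = 0, z = 94 mm; fixed to the box, axes as the box. Wheel: rubber tyre, 80 mm diameter, 26 mm wide (y), axle along box y 40 mm below this point, in a panel slot 84 x 30 mm; only its top 14 mm stands out. Sprung: pressed down it gives up to 6 mm, about 3 N at first and 1.5 N more per mm
- wheel (a joint): angle of the thumbwheel, rad, -4.2 to 4.2, anywhere within 0.5 of zero at the start; it grows when the top of the rim is dragged towards box +x. One rad (40 mm of rim) moves the needle 20 mm towards box +x. About 1 N at the rim turns it; it stays where it is left
- needle_tip (a point): middle of the red needle, a bar 3 mm wide (x) and 30 mm long (y) that slides along box x over a white scale, behind a clear window frame 184 x 40 mm at box y = -48 mm whose top is 94 mm above the bench; driven by the wheel only; it sinks with the wheel when that is pressed
- green_band: green band 10 mm wide (x) and 20 mm long (y) lying across the scale, at z = 81 mm; origin at its centre, axes as the box. The needle must stand over its middle. It is at the +x or at the -x half of the scale
- orange_band: orange band of the same size on the other half of the scale: not the one wanted
- gate (a point): middle of the foot of the steel gate plate on the panel, 5 mm thick, at box x = 48, y = 37.5, z = 80 mm, axes as the box. The plate runs from y = -15 to 90 mm (box); its ridge, box y 6..69 mm, is 22 mm high, with a notch for the latch's cross pin at either end
- guard (a joint): travel of the yellow guard, m: 0 closed over the wheel (centre at box y = 0), 0.075 parked clear beside it (y = 75 mm); it slides towards box +y to open. 56 mm wide (y), 100 mm long (x, centre x = -15 mm), its top 26 mm over the panel. It moves only about 2 mm while the latch is down in a notch; about 1 N of friction otherwise
- latch (a joint): lift of the latch on the guard, m: 0 fully down in a notch, at most 0.024; lifted 15 mm or more its cross pin passes the ridge, on which it otherwise rests at 0.014. A weak spring (2 to 4 N with its weight) presses it down, so that it drops home when let go over a notch
- latch_grip (a point): grip point on the axis of the latch's red knob, an upright cylinder 24 mm in diameter and 50 mm high, 23 mm below its top; moves with the latch and guard. With the latch down it is at box x = 70, z = 148 mm, and y = 0 with the guard closed (as at the start), y = 75 mm with it parked. The knob's underside is then 9 mm over a steel collar on the guard's arm
- capacitor_a: loose aluminium capacitor can, 52 mm diameter, 150 mm tall, standing in the box; origin at the centre of its underside
- capacitor_b: loose aluminium capacitor can, 48 mm diameter, 130 mm tall, standing in the box; origin at the centre of its underside
- cutters: loose side cutters with red handles, about 190 mm long, lying on the bench at the right (-y)
- screwdriver: loose screwdriver lying on the bench at the left (+y)
- spray_can: loose spray can, 64 mm diameter, 170 mm tall, standing on the bench at the right
- tape_roll: loose blue roll ring, 96 mm diameter, 22 mm high, on the bench at the left
- terminal_strip: loose white terminal strip, 120 x 26 x 22 mm, on the bench at the right

How it is judged:
By the outcome, as a careful person would: the job done as asked, in the order asked, and still so for the second after the job is handed in, with the robot touching nothing.
It also fails if it takes over 61 s, if anything falls off the work surface, if the arm or the gripper's body presses on something with over 40 N, if the wrist force passes 120 N, or if a joint passes its speed limit or range.

### The arm

A 7-joint arm with a two-finger parallel gripper is mounted at the origin on the work surface. World frame = base frame: x ahead of the robot, y to its left, z up, the work surface at z = 0. Lengths are in m, angles in rad, forces in N, time in s.
With the tool pointing down it reaches from about 0.425 to 0.8 m from the base axis. Payload 8.3 kg.
Tool frame: the origin (TCP) lies between the finger pads; the fingertips stand 14 mm ahead of it and the grasp point (between the pads) lies 5 mm behind it (manip.nose_length is the distance from the TCP to the fingertips, in m); z points along the fingers, y is the direction in which the jaws open and shut (so a half turn about z gives the same grasp; the last joint's range is limited). The gripper opens to 85 mm and grips with 20 to 120 N. Pads are 22 mm wide; open, the fingers measure 114 mm over their backs; the gripper's body (76 mm by 85 mm) begins 54 mm behind the grasp point. The pads swing forward as they close: fully open they stand 13 mm farther back than shut.
Start: joints at [1.216, 0.383, 0.016, 1.37, -0.006, 1.388, -0.046], TCP at [0.18, -0.599, 0.245] pointing down, gripper open.
Joint ranges: [-2.95, 2.95], [-0.25, 2.06], [-1.52, 1.56], [0.18, 2.33], [-1.44, 4.58], [0.02, 2.06], [-3.01, 3.01]. Speed limits (rad/s): [2.39, 2.39, 3.01, 3.01, 3.14, 3.14, 3.14].

### API

Orientations are given as [roll, pitch, yaw] about the fixed x, y, z axes, in that order (R = Rz(yaw) Ry(pitch) Rx(roll)).
In Python, from cell import manip gives the robot as it stands. The module is installed in compiled form; this text tells all that it offers.
- The arm moves only by the shell command python3 -m handwheel 'ROWS' [FORCE]. ROWS is JSON, a list that holds one entry, the list of rows, each a list of 5 numbers: the closure in counts, from 0 (fully open) to 255 (shut), then the shift along the tool's x, y, z in cm, then the turn about the tool's z in degrees. A call has 1 to 20 rows; each row is the pose to reach, as a shift and turn from the pose commanded when the call began, along the tool's axes at that moment; what a row does not reach only later rows make up. A row lasts 1/12 s, in which the tool goes at most 41.7 mm and 7.16 degrees, less where a joint would pass 70% of its speed; a pose out of reach is approached as far as the arm can. A call with a gripper value outside its range is refused whole. The fingers move at their own pace and stop on an object; FORCE is the grip in N (left out, the last holds). Time passes only in rows, so rows that repeat a pose let the fingers close. It gives the time, the measured TCP pose, the force and the opening at its end, in the units of the state.
- manip.get_obs(): the state, without advancing time (a new reading comes with each control period).
- manip.snapshot(name): name is "scene" or "side" or "wrist"; returns a dict with "img" (420x560x3 uint8, red, green, blue), "camera_matrix" (3x3 intrinsics, pixels), "world_from_camera" (4x4, takes a point from camera to world coordinates); the wrist camera has in their place "T_tool_cam" (4x4, takes a point from camera to tool coordinates, whose origin is the TCP and whose axes are the flange's). Camera axes: x right, y up, looking along -z (the intrinsics and any distortion apply to the point x, -y, -z); pixel columns grow to the right and rows downward; lengths in m; the calibration is good to about 2 mm. A picture is of the moment at which its call begins: read the wrist's pose just before it. There is no depth.
- manip.sign_off(): hands the job in, once; it reports no verdict.
The state is a dict: "t": time; "q": joint angles; "qvel": joint speeds; "effort": joint torques, N m; "tool_pos": TCP position; "ee_rot": TCP orientation; "wrist_force": force on the tool from outside, world axes, zero at the start; "wrist_torque": the same for the moment, N m; "gripper_width": finger opening in m.
Only numpy, scipy, OpenCV 4.12 (cv2) and the standard library are available. Lean on these libraries where they do the work, as an engineer would, in place of code of your own. Each camera call takes 0.05 s, during which the arm holds its last target. There are 200 camera calls.

## Working session

There is one attempt and no reset: what is moved stays moved. The work goes in short steps, Python scripts to look and compute and a shell command to move; the robot and the scene stay as the last step left them, time stands still between calls to the robot, and variables do not carry over. Pictures are saved under pics/ and viewed, about 8 in all and at most 12, crops included, and the job is handed in when it is done.

```bash
mkdir -p pics; cat > h.py <<'E'
import numpy as np,cv2
from cell import manip
def snap(n,f):
    o=manip.get_obs(); s=manip.snapshot(n); cv2.imwrite('pics/'+f,s['img'][:,:,::-1]); return o,s
E
python3 - <<'E'
from h import *
o,s=snap('scene','a.png'); np.savez('a.npz',**s)
o,s2=snap('side','b.png'); np.savez('b.npz',**s2)
cv2.imwrite('pics/ab.png',cv2.resize(np.hstack([s['img'],s2['img']])[:,:,::-1],(1120,420))[:, :])
print({k:np.round(v,3).tolist() for k,v in o.items()}, manip.nose_length)
for q in(s,s2):print(q['camera_matrix'].round(1).tolist(),q['world_from_camera'].round(3).tolist(),[k for k in q])
E
```

```text
{'t': 0.05, 'q': [1.216, 0.384, 0.016, 1.371, -0.006, 1.388, -0.046], 'qvel': [-0.001, -0.001, -0.001, -0.001, 0.0, 0.001, 0.0], 'effort': [0.003, -62.97, 0.848, -37.313, 0.017, 0.011, -0.0], 'tool_pos': [0.18, -0.598, 0.244], 'ee_rot': [-3.14, 0.0, 0.292], 'wrist_force': [0.179, -0.709, -1.096], 'wrist_torque': [0.028, 0.012, 0.004], 'gripper_width': 0.086} 0.014
[[454.1, 0.0, 269.6], [0.0, 454.1, 211.3], [0.0, 0.0, 1.0]] [[-0.23, -0.523, 0.821, 1.534], [0.973, -0.116, 0.199, 0.219], [-0.008, 0.844, 0.536, 0.794], [0.0, 0.0, 0.0, 1.0]] ['img', 'camera_matrix', 'world_from_camera']
[[380.2, 0.0, 278.3], [0.0, 380.2, 202.7], [0.0, 0.0, 1.0]] [[-0.947, 0.238, -0.215, 0.304], [-0.32, -0.661, 0.679, 0.667], [0.02, 0.711, 0.702, 0.812], [0.0, 0.0, 0.0, 1.0]] ['img', 'camera_matrix', 'world_from_camera']
```

View pics/a.png

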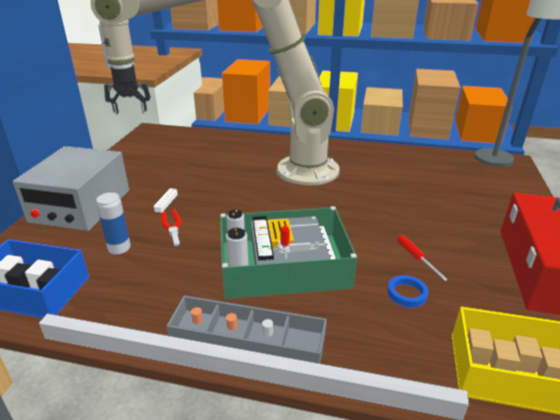

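View pics/b.png

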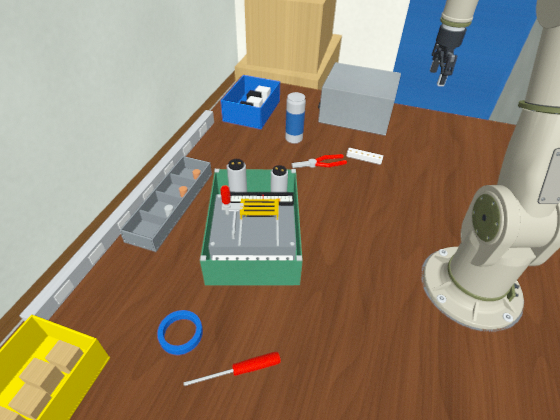

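Scene view: the box is ahead of the robot, with capacitors on the −y side and the red knob near (285,237). Side view: rim corners lie near (215,170), (298,169), (301,259) and (203,263), and the knob is near (226,195). Next I compute the box pose.

```bash
cat >> h.py <<'E'
def ray(s,uv,z,T=None):
    K=s['camera_matrix'];T=s['world_from_camera'] if T is None else T
    uv=np.atleast_2d(uv).astype(float); d=np.c_[(uv[:,0]-K[0,2])/K[0,0],-(uv[:,1]-K[1,2])/K[1,1],-np.ones(len(uv))]@T[:3,:3].T
    return T[:3,3]+d*((z-T[2,3])/d[:,2])[:,None]
def px(s,P,T=None):
    K=s['camera_matrix'];T=s['world_from_camera'] if T is None else T
    c=(np.atleast_2d(P)-T[:3,3])@T[:3,:3]; return np.c_[K[0,2]+K[0,0]*c[:,0]/-c[:,2],K[1,2]-K[1,1]*c[:,1]/-c[:,2]]
E
python3 - <<'E'
from h import *
for f in 'ab':
    s=dict(np.load(f+'.npz')); hsv=cv2.cvtColor(s['img'],cv2.COLOR_RGB2HSV)
    m=cv2.inRange(hsv,(60,80,30),(90,255,255)); n,l,st,c=cv2.connectedComponentsWithStats(m)
    big=[i for i in range(1,n) if st[i,4]>60]
    pts=np.argwhere(np.isin(l,big))[:,::-1].astype(np.int32)
    hull=cv2.convexHull(pts); ap=cv2.approxPolyDP(hull,3,True)[:,0]
    P=ray(s,ap,.1)
    for a,p in zip(ap,P):print(f,a,p.round(3))
    r=cv2.inRange(hsv,(0,150,100),(6,255,255)); n,l,st,c=cv2.connectedComponentsWithStats(r)
    for i in range(1,n):
        if st[i,4]>25: print(f,'red',st[i],c[i].round(1),ray(s,c[i],.146).round(3))
E
```

```text
a [352 287] [0.741 0.216 0.1  ]
a [225 297] [ 0.835 -0.053  0.1  ]
a [221 218] [ 0.535 -0.163  0.1  ]
a [326 208] [0.419 0.116 0.1  ]
a [336 211] [0.429 0.146 0.1  ]
a [355 258] [0.634 0.215 0.1  ]
a red [ 500  192   60  123 5374] [534.8 250. ] [[0.571 0.621 0.146]]
a red [172 209   9  19 102] [176.1 217.9] [[ 0.626 -0.252  0.146]]
a red [ 30 210   9   8  53] [ 34.5 213.2] [[ 0.688 -0.631  0.146]]
a red [161 211  10  20 106] [164.4 220.5] [[ 0.645 -0.277  0.146]]
a red [280 226   9  20 137] [284.4 235.6] [[0.643 0.04  0.146]]
a red [397 235  28  26 300] [410.1 246.8] [[0.622 0.339 0.146]]
b [299 284] [0.398 0.205 0.1  ]
b [205 284] [0.592 0.273 0.1  ]
b [201 253] [0.639 0.199 0.1  ]
b [214 174] [ 0.733 -0.069  0.1  ]
b [220 169] [ 0.727 -0.095  0.1  ]
b [295 173] [ 0.516 -0.153  0.1  ]
b [301 251] [0.419 0.115 0.1  ]
b red [315 154  32  14 279] [330.2 160.5] [[ 0.424 -0.186  0.146]]
b red [221 185   9  19 143] [225.1 194.3] [[0.645 0.041 0.146]]
b red [232 352  49  24 635] [256.2 363.2] [[0.416 0.415 0.146]]
```

```bash
python3 -m handwheel '[[[0,57,-45,-8,-2.5],[0,57,-45,-8,-2.5],[0,57,-45,-8,-2.5],[0,57,-45,-8,-2.5],[0,57,-45,-8,-2.5],[0,57,-45,-8,-2.5],[0,57,-45,-8,-2.5],[0,57,-45,-8,-2.5],[0,57,-45,-8,-2.5],[0,57,-45,-8,-2.5],[0,57,-45,-8,-2.5],[0,57,-45,-8,-2.5],[0,57,-45,-8,-2.5],[0,57,-45,-8,-2.5],[0,57,-45,-8,-2.5],[0,57,-45,-8,-2.5],[0,57,-45,-8,-2.5],[0,57,-45,-8,-2.5],[0,57,-45,-8,-2.5],[0,57,-45,-8,-2.5]]]' 40
python3 - <<'E'
from h import *
o,s=snap('wrist','c.png'); np.savez('c.npz',pos=o['tool_pos'],rot=o['ee_rot'],**s)
print(o['t'],o['tool_pos'],o['ee_rot'],s['camera_matrix'].round(1).tolist(),s['T_tool_cam'].round(3).tolist(),o['q'])
E
```

```text
t: 1.77
tool_pos: [0.5965, -0.0018, 0.3244]
ee_rot: [-3.14, 0.001, 0.339]
wrist_force: [-0.5, -0.9, -0.1]
gripper_width: 0.0858
1.7667 [ 0.59646835 -0.00175451  0.32444804] [-3.14022965e+00  1.02285686e-03  3.38898584e-01] [[330.7, 0.0, 267.4], [0.0, 330.7, 206.8], [0.0, 0.0, 1.0]] [[0.0, 0.944, 0.329, 0.085], [1.0, -0.0, -0.0, 0.0], [-0.0, 0.329, -0.944, -0.129], [0.0, 0.0, 0.0, 1.0]] [ 0.31184416  0.34168936 -0.4974237   1.28789241  0.15944355  1.55228013
 -1.39609637]
```

View pics/c.png

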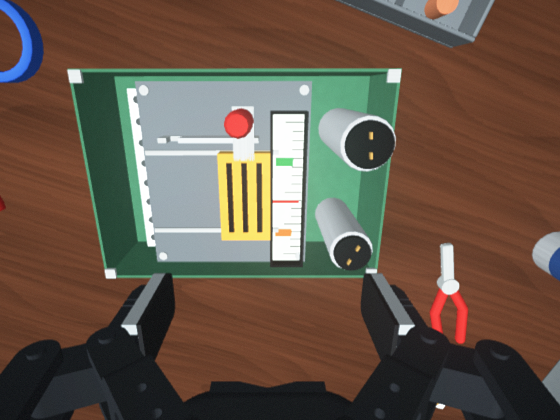

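Wrist view: outer rim corners are near (69,70), (401,70), (378,277) and (106,277). The knob top is at (238,122), the green band at (285,161), the needle at row 201 and the orange band at (284,232). Green is on the +x half.

```bash
cat >> h.py <<'E'
from scipy.spatial.transform import Rotation as Ro
def Tw(pos,rot,s):
    T=np.eye(4);T[:3,:3]=Ro.from_euler('xyz',rot).as_matrix();T[:3,3]=pos
    return T@s['T_tool_cam']
def fit(B,W):
    B=np.array(B,float);W=np.array(W,float);cb,cw=B.mean(0),W.mean(0);b=B-cb;w=W-cw
    a=np.arctan2((b[:,0]*w[:,1]-b[:,1]*w[:,0]).sum(),(b*w).sum());R=np.array([[np.cos(a),-np.sin(a)],[np.sin(a),np.cos(a)]])
    return a,R,cw-R@cb
def red(img,lo=40):
    h=cv2.cvtColor(img,cv2.COLOR_RGB2HSV);m=cv2.inRange(h,(0,150,90),(6,255,255))|cv2.inRange(h,(175,150,90),(180,255,255))
    n,l,st,c=cv2.connectedComponentsWithStats(m);return [(st[i],c[i]) for i in range(1,n) if st[i,4]>lo]
E
python3 - <<'E'
from h import *
s=dict(np.load('c.npz'));T=Tw(s['pos'],s['rot'],s)
W=ray(s,[(69,70),(401,70),(378,277),(106,277)],.1,T)[:,:2];B=[(.118,.172),(.118,-.157),(-.118,-.157),(-.118,.172)]
a,R,t=fit(B,W);print('box',a,t,((W-t)@R*1000).round(1).tolist())
def bx(uv,z):return ((ray(s,uv,z,T)[:,:2]-t)@R*1000).round(1)
print('knob',bx([(238,122)],.171),'green,orange',bx([(285,161),(284,232)],.081),'needle',bx([(285,201)],.085))
print('caps',bx([(371,142)],.15),bx([(351,250)],.13))
print('guard',bx([(218,154),(270,152),(221,240),(271,240)],.106))
Rt=Ro.from_euler('xyz',s['rot']).as_matrix()
for n,p in dict(knob=(.07,0,.148)).items():
    w=np.r_[R@np.array(p[:2])+t,p[2]];print(n,w,'tool shift cm',(Rt.T@(w-s['pos'])*100).round(2),'turn',np.degrees(s['rot'][2]-a))
for st,c in red(s['img']):print(st,c)
np.savez('box.npz',a=a,R=R,t=t)
E
```

```text
box 0.34090204074402664 [0.57685406 0.01679258] [[117.2, 171.8], [116.7, -156.2], [-117.1, -158.8], [-116.8, 173.2]]
knob [[73.   0.1]] green,orange [[ 22.2 -44.1]
 [-65.5 -44.3]] needle [[-24.3 -44.7]]
caps [[  53.4 -118.3]] [[ -65.4 -114.6]]
guard [[ 34.8  27.8]
 [ 36.8 -26.9]
 [-64.5  29.4]
 [-64.6 -28.1]]
knob [0.6428258  0.04019619 0.148     ] tool shift cm [ 5.78 -2.39 17.64] turn -0.1147895896184004
[224 109  28  29 610] [237.91639344 123.00491803]
[  0 196   6  16  60] [  1.73333333 204.3       ]
[429 289  19  45 467] [437.28907923 310.69164882]
[450 291  19  53 597] [460.07370184 317.27973199]
```

```bash
python3 -m handwheel '[[[90,5.9,-2.4,4,0],[90,5.9,-2.4,6,0],[90,5.9,-2.4,9,0],[90,5.9,-2.4,13,0],[90,5.9,-2.4,16,0],[90,5.9,-2.4,18,0],[90,5.9,-2.4,18,0],[200,5.9,-2.4,18,0],[200,5.9,-2.4,18,0],[200,5.9,-2.4,18,0],[200,5.9,-2.4,18,0],[200,5.9,-2.4,18,0],[200,5.9,-2.4,18,0]]]' 40
python3 - <<'E'
from h import *
o=manip.get_obs();b=np.load('box.npz');print(o['tool_pos'],((o['tool_pos'][:2]-b['t'])@b['R']*1000).round(1),o['wrist_force'],o['gripper_width'])
E
```

```text
t: 2.9
tool_pos: [0.6436, 0.0415, 0.148]
ee_rot: [-3.139, -0.002, 0.338]
wrist_force: [-7.4, 6.1, 1.8]
gripper_width: 0.0229
[0.64357959 0.04151676 0.14802889] [71.2  1. ] [-7.41285344  6.14260564  1.79839164] 0.022930397557138205
```

```bash
python3 -m handwheel '[[[200,0,0.05,-1,0],[200,0,0.05,-2.0,0],[200,0,0.05,-2.0,0],[200,0,0.05,-2.0,0]]]'
python3 - <<'E'
from h import *
o=manip.get_obs();b=np.load('box.npz');print(o['tool_pos'],((o['tool_pos'][:2]-b['t'])@b['R']*1000).round(1),(o['wrist_force'][:2]@b['R']).round(1),o['wrist_force'][2],o['gripper_width'])
E
```

```text
t: 3.23
tool_pos: [0.6435, 0.0414, 0.1676]
ee_rot: [-3.139, -0.002, 0.339]
wrist_force: [-4.2, 7.0, -4.7]
gripper_width: 0.0228
[0.64348488 0.04140733 0.16761198] [71.   0.9] [-1.6  8. ] -4.687252016858736 0.022801931176549745
```

```bash
python3 -m handwheel '[[[200,0,-1.0,0,0],[200,0,-2.5,0,0],[200,0,-4,0,0],[200,0,-5.5,0,0],[200,0,-6.8,0,0],[200,0,-7.4,0,0],[200,0,-7.4,0,0],[200,0,-7.4,0,0]]]'
python3 - <<'E'
from h import *
o=manip.get_obs();b=np.load('box.npz');print(o['tool_pos'],((o['tool_pos'][:2]-b['t'])@b['R']*1000).round(1),(o['wrist_force'][:2]@b['R']).round(1),o['wrist_force'][2],o['gripper_width'])
E
```

```text
t: 3.9
tool_pos: [0.6196, 0.1087, 0.1654]
ee_rot: [-3.141, 0.0, 0.337]
wrist_force: [-0.4, 0.9, -3.7]
gripper_width: 0.0226
[0.6196051  0.10874001 0.16535647] [71.  72.4] [-0.1  1. ] -3.699540368812242 0.022600713450391417
```

```bash
python3 -m handwheel '[[[200,0,-0.3,0,0],[200,0,-0.3,0,0],[200,0,-0.3,0,0],[200,0,-0.3,0.7,0],[200,0,-0.3,1.5,0],[200,0,-0.3,1.7,0],[200,0,-0.3,1.7,0]]]'
python3 - <<'E'
from h import *
o=manip.get_obs();b=np.load('box.npz');print(o['tool_pos'],((o['tool_pos'][:2]-b['t'])@b['R']*1000).round(1),(o['wrist_force'][:2]@b['R']).round(1),o['wrist_force'][2],o['gripper_width'])
E
```

```text
t: 4.48
tool_pos: [0.619, 0.1106, 0.1482]
ee_rot: [3.142, -0.0, 0.335]
wrist_force: [-2.0, -0.6, 0.8]
gripper_width: 0.0231
[0.61901833 0.11055907 0.14817468] [71.1 74.3] [-2.1  0.1] 0.7503511775908849 0.0231488203759644
```

```bash
python3 -m handwheel '[[[90,0,0,0,0],[90,0,0,0,0],[90,0,0,0,0],[90,0,0,-3,0],[90,0,0,-6,0],[90,-1,0.8,-8,0],[255,-4,3,-9,-0.3],[255,-7,5.5,-9,-0.3],[255,-10.2,7.8,-9,-0.3],[255,-10.2,7.8,-9,-0.3],[255,-10.2,7.8,-9,-0.3],[255,-10.2,7.8,-9,-0.3]]]' 40
cat >> h.py <<'E'
def st():
    o=manip.get_obs();b=np.load('box.npz');print(round(o['t'],2),'box mm',((o['tool_pos'][:2]-b['t'])@b['R']*1000).round(1),'z',round(o['tool_pos'][2],4),'yaw-err',round(float(np.degrees(o['ee_rot'][2]-b['a'])),2),'f',(o['wrist_force'][:2]@b['R']).round(1),o['wrist_force'][2].round(1),'w',round(o['gripper_width'],4))
E
python3 - <<'E'
from h import *
st();o,s=snap('wrist','d.png'); np.savez('d.npz',pos=o['tool_pos'],rot=o['ee_rot'],**s)
for r,c in red(s['img'],20):print(r,c)
E
```

```text
t: 5.48
tool_pos: [0.5485, 0.0038, 0.2388]
ee_rot: [3.142, -0.001, 0.34]
wrist_force: [-0.3, 0.4, -0.5]
gripper_width: -0.0001
5.48 box mm [-31.1  -2.8] z 0.2388 yaw-err -0.03 f [-0.1  0.5] -0.5 w -0.0001
[ 110   37   59   46 2083] [138.12578012  61.18386942]
[299 185  33   1  33] [315. 185.]
[ 480  297   49   72 1902] [503.00630915 332.45005258]
```

View pics/d.png

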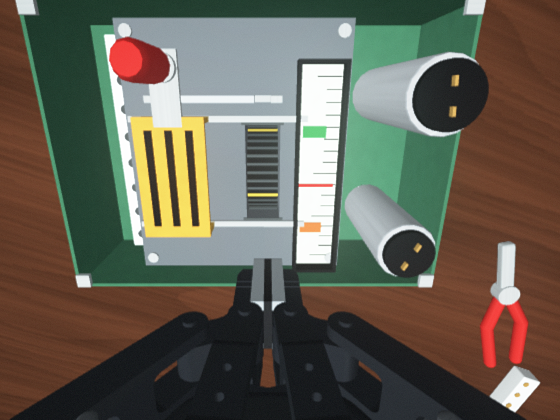

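Wrist view: the guard is parked with the latch knob at (140,60). The wheel is exposed at (262,170), the needle is at row 185 and the green band at (315,131). I'll descend and do a first stroke.

```bash
python3 -m handwheel '[[[255,0,0,4,0],[255,0,0,8,0],[255,0,0,11.5,0],[255,0,0,12.9,0],[255,0,0,13.5,0],[255,0,0,13.5,0],[255,0.8,0,13.5,0],[255,1.6,0,13.5,0],[255,2.4,0,13.5,0],[255,3.0,0,13.5,0],[255,3.0,0,13.5,0]]]'
python3 - <<'E'
from h import *
st();o,s=snap('wrist','e.png'); np.savez('e.npz',pos=o['tool_pos'],rot=o['ee_rot'],**s)
for r,c in red(s['img'],20):print(r,c)
E
```

```text
t: 6.45
tool_pos: [0.5794, 0.0169, 0.1053]
ee_rot: [-3.141, -0.005, 0.344]
wrist_force: [0.6, 1.1, 4.6]
gripper_width: 0.0002
6.45 box mm [ 2.4 -0.7] z 0.1053 yaw-err 0.18 f [0.9 0.9] 4.6 w 0.0002
[  0 107  50  18 446] [ 21.19058296 113.16367713]
[ 40 177  13   4  21] [ 46.23809524 178.57142857]
[327 281  56   5 267] [353.80524345 283.09737828]
```

```bash
cat >> h.py <<'E'
def needle(f,zn=.085):
    s=dict(np.load(f));b=np.load('box.npz');T=Tw(s['pos'],s['rot'],s);h=cv2.cvtColor(s['img'],cv2.COLOR_RGB2HSV)
    def sel(lo,hi,z,yr,P=None):
        m=cv2.inRange(h,lo,hi); uv=np.argwhere(m)[:,::-1]
        B=(ray(s,uv,z,T)[:,:2]-b['t'])@b['R']*1000
        k=(abs(B[:,0])<92)&(abs(B[:,1]+47)<yr);return B[k],uv[k]
    R1=sel((0,120,90),(5,255,255),zn,15); G=sel((50,120,120),(75,255,255),.081,14)
    for n,(B,uv) in dict(needle=R1,green=G).items():
        if len(B):print(n,len(B),'x mean',B[:,0].mean().round(1),'range',np.percentile(B[:,0],[2,98]).round(1),'y',B[:,1].mean().round(1),'px',uv.mean(0).round(0))
    print('cam box x',((T[:2,3]-b['t'])@b['R']*1000).round(1))
E
python3 -c "
from h import *
for f in 'cde':needle(f+'.npz')"
```

```text
needle 23 x mean -24.3 range [-24.3 -24.3] y -45.8 px [286. 201.]
green 89 x mean 21.7 range [18.8 24.5] y -43.0 px [284. 161.]
cam box x [ 97.  -24.7]
needle 97 x mean -24.1 range [-25.1 -23.2] y -46.1 px [316. 185.]
green 212 x mean 21.8 range [18.  25.5] y -42.9 px [314. 131.]
cam box x [53.3 -3.2]
needle 306 x mean -6.4 range [-8.1 -5.1] y -47.1 px [356. 283.]
green 696 x mean 21.5 range [16.8 26.1] y -43.1 px [351. 230.]
cam box x [86.3 -0.9]
```

```bash
python3 -m handwheel '[[[255,0,0,-1.2,0],[255,-3,0,-1.5,0],[255,-3.2,0,-0.7,0],[255,-3.2,0,0,0],[255,-3.2,0,0,0],[255,-2.4,0,0,0],[255,-1.6,0,0,0],[255,-0.8,0,0,0],[255,0,0,0,0],[255,0,0,0,0],[255,0,0,0,0]]]'
python3 - <<'E'
from h import *
st();o,s=snap('wrist','f.png'); np.savez('f.npz',pos=o['tool_pos'],rot=o['ee_rot'],**s);needle('f.npz')
E
```

```text
t: 7.42
tool_pos: [0.5793, 0.0145, 0.1047]
ee_rot: [3.141, -0.004, 0.341]
wrist_force: [1.5, -1.3, 5.4]
gripper_width: 0.0
7.42 box mm [ 1.5 -3. ] z 0.1047 yaw-err 0.03 f [ 1.  -1.8] 5.4 w 0.0
needle 344 x mean 11.6 range [10.2 12.9] y -46.3 px [354. 251.]
green 665 x mean 21.5 range [17.1 25.7] y -43.1 px [347. 229.]
cam box x [85.5 -3.2]
```

```bash
python3 -m handwheel '[[[255,0,0,-1.2,0],[255,-2.5,0,-1.5,0],[255,-2.5,0,-0.7,0],[255,-2.5,0,0,0],[255,-2.5,0,0,0],[255,-2,0,0,0],[255,-1.5,0,0,0],[255,-0.8,0,0,0],[255,-0.8,0,0,0],[255,-0.8,0,0,0],[255,-0.8,0,-1,0],[255,-0.8,0,-3,0],[255,-6,0,-5,0],[255,-6,0,-5,0],[255,-6,0,-5,0],[255,-6,0,-5,0]]]'
python3 - <<'E'
from h import *
st();o,s=snap('wrist','g.png'); np.savez('g.npz',pos=o['tool_pos'],rot=o['ee_rot'],**s);needle('g.npz')
cv2.imwrite('pics/g2.png',cv2.resize(s['img'][100:300,240:460,::-1],None,fx=3,fy=3,interpolation=cv2.INTER_CUBIC))
E
```

```text
t: 8.8
tool_pos: [0.52, -0.0066, 0.1539]
ee_rot: [3.141, -0.0, 0.34]
wrist_force: [0.4, 0.3, 0.6]
gripper_width: 0.0001
8.8 box mm [-61.4  -3.1] z 0.1539 yaw-err -0.04 f [0.4 0.1] 0.6 w 0.0001
needle 257 x mean 20.9 range [19.8 22. ] y -46.4 px [343.  96.]
green 301 x mean 22.7 range [17.6 26.3] y -43.0 px [336.  93.]
cam box x [23.1 -3.4]
```

View pics/g2.png

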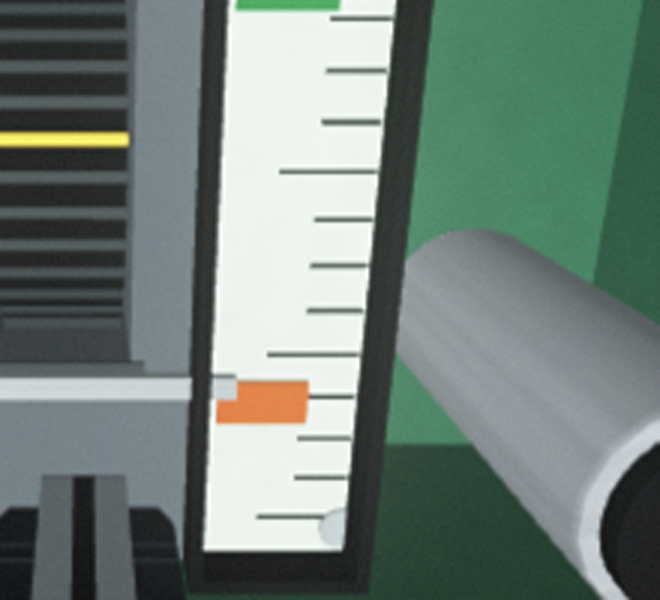

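That crop missed the band and shows only the wheel and the orange band. I'll crop again around (343,95) and read the pixel profile.

```bash
python3 - <<'E'
from h import *
s=dict(np.load('g.npz'));b=np.load('box.npz');T=Tw(s['pos'],s['rot'],s)
for c in(332,338,344):
    print([tuple(int(v) for v in s['img'][r,c]) for r in range(82,108)])
    print(((ray(s,[(c,r) for r in range(80,108)],.081,T)[:,:2]-b['t'])@b['R']*1000)[:,0].round(1)[[0,5,10,15,20,25]])
cv2.imwrite('pics/g3.png',cv2.resize(s['img'][50:150,280:400,::-1],None,fx=5,fy=5,interpolation=cv2.INTER_CUBIC))
E
```

```text
[(238, 243, 239), (239, 243, 240), (242, 245, 242), (171, 211, 178), (87, 172, 104), (80, 171, 99), (82, 170, 101), (81, 170, 100), (81, 171, 100), (79, 172, 101), (95, 171, 101), (197, 118, 82), (223, 75, 70), (223, 72, 69), (222, 74, 67), (224, 74, 70), (198, 90, 72), (127, 151, 91), (82, 172, 100), (77, 170, 99), (85, 174, 105), (148, 208, 163), (231, 239, 232), (240, 244, 241), (238, 244, 239), (238, 243, 239)]
[29.5 26.8 24.1 21.4 18.7 15.9]
[(239, 244, 240), (240, 244, 241), (243, 246, 243), (171, 211, 179), (91, 175, 107), (83, 171, 102), (82, 171, 101), (83, 171, 101), (82, 171, 101), (82, 175, 104), (93, 171, 99), (197, 118, 83), (224, 77, 71), (223, 73, 68), (223, 75, 69), (224, 75, 70), (198, 89, 73), (126, 150, 91), (85, 173, 102), (81, 174, 102), (85, 173, 104), (150, 207, 164), (231, 239, 232), (239, 243, 240), (238, 243, 239), (238, 243, 238)]
[29.5 26.8 24.1 21.4 18.7 15.9]
[(240, 245, 241), (240, 244, 241), (242, 245, 242), (172, 211, 178), (88, 172, 105), (79, 169, 99), (82, 170, 99), (84, 172, 103), (83, 173, 102), (79, 173, 101), (97, 172, 103), (196, 117, 82), (221, 76, 68), (222, 75, 70), (222, 76, 70), (223, 76, 70), (197, 90, 72), (129, 152, 93), (85, 174, 103), (81, 173, 102), (86, 174, 105), (151, 208, 164), (228, 239, 232), (239, 243, 239), (239, 244, 239), (238, 243, 239)]
[29.5 26.8 24.1 21.4 18.7 15.9]
```

View pics/g3.png

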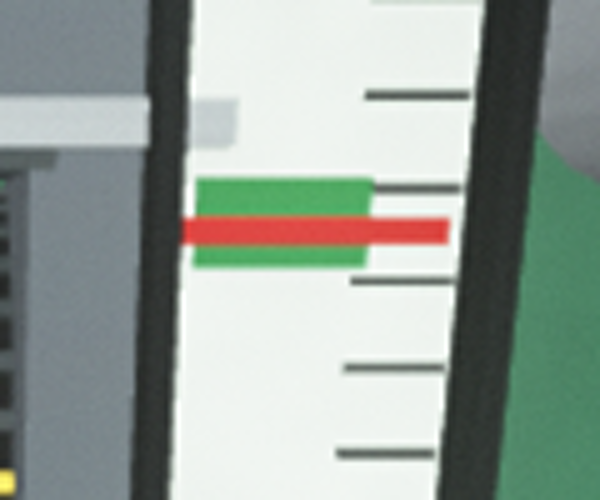

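Close crop: the needle is at row 95.6 and the band centre at about 94.2, so it needs about +0.8 mm of needle, or 1.6 mm of rim. I'll nudge it.

```bash
python3 -m handwheel '[[[255,2.5,0,1,0],[255,4.6,0,2,0],[255,4.6,0,4.2,0],[255,4.6,0,4.9,0],[255,4.6,0,4.9,0],[255,4.7,0,4.9,0],[255,4.78,0,4.9,0],[255,4.78,0,4.9,0],[255,4.78,0,4.9,0],[255,4.78,0,4,0],[255,4.78,0,2,0],[255,0,0,0,0],[255,0,0,0,0],[255,0,0,0,0],[255,0,0,0,0]]]'
cat >> h.py <<'E'
def prof(f):
    s=dict(np.load(f));im=s['img'].astype(float)
    needle(f)
    for c in(332,338,344):
        p=im[60:130,c];R,G,B=p.T; g=(G-B>40)|((R-B>60)&(R-G>-30)); red=np.clip((R-G)/150,0,1)
        w=np.clip((245-B)/145,0,1); r=np.arange(60,130); k=np.where(w>.5)[0];lo,hi=k[0],k[-1]
        e1=lo-(w[lo-1]); e2=hi+w[hi+1]
        print(c,'band',round(r[0]+e1,2),round(r[0]+e2,2),'mid',round(r[0]+(e1+e2)/2,2),'needle',round((r*red).sum()/red.sum(),2))
E
python3 - <<'E'
from h import *
st();o,s=snap('wrist','i.png'); np.savez('i.npz',pos=o['tool_pos'],rot=o['ee_rot'],**s);prof('g.npz');prof('i.npz')
E
```

```text
t: 10.1
tool_pos: [0.52, -0.007, 0.1538]
ee_rot: [3.141, -0.0, 0.34]
wrist_force: [0.5, 0.4, -0.5]
gripper_width: -0.0001
10.1 box mm [-61.6  -3.4] z 0.1538 yaw-err -0.07 f [0.6 0.2] -0.5 w -0.0001
needle 257 x mean 20.9 range [19.8 22. ] y -46.4 px [343.  96.]
green 301 x mean 22.7 range [17.6 26.3] y -43.0 px [336.  93.]
cam box x [23.1 -3.4]
332 band 85.54 103.09 mid 94.31 needle 95.6
338 band 85.54 103.09 mid 94.32 needle 95.6
344 band 85.54 103.09 mid 94.31 needle 95.59
needle 207 x mean 19.9 range [19.1 20.7] y -46.5 px [343.  97.]
green 304 x mean 23.5 range [17.3 26.1] y -43.0 px [335.  91.]
cam box x [22.9 -3.7]
332 band 84.89 102.34 mid 93.62 needle 97.42
338 band 84.9 102.34 mid 93.62 needle 97.41
344 band 84.9 102.35 mid 93.62 needle 97.42
```

The nudge moved it the wrong way, probably from lag while landing. I'll repeat with settling rows and check while pressed before dragging.

```bash
python3 -m handwheel '[[[255,2.5,0,1,0],[255,4.4,0,2,0],[255,4.4,0,3,0],[255,4.4,0,3,0],[255,4.4,0,3,0],[255,4.4,0,3,0],[255,4.4,0,3.8,0],[255,4.4,0,4.3,0],[255,4.4,0,4.6,0],[255,4.4,0,4.8,0],[255,4.4,0,4.8,0],[255,4.4,0,4.8,0]]]'
python3 - <<'E'
from h import *
st();o,s=snap('wrist','j.png'); np.savez('j.npz',pos=o['tool_pos'],rot=o['ee_rot'],**s);needle('j.npz',.083)
E
```

```text
t: 11.15
tool_pos: [0.5619, 0.0081, 0.106]
ee_rot: [3.141, -0.001, 0.341]
wrist_force: [-1.6, -0.4, 5.6]
gripper_width: -0.0002
11.15 box mm [-17.   -3.2] z 0.106 yaw-err -0.02 f [-1.7  0.2] 5.6 w -0.0002
needle 366 x mean 19.1 range [17.8 20.3] y -46.7 px [357. 198.]
green 466 x mean 23.4 range [20.7 26.2] y -43.0 px [349. 189.]
cam box x [67.4 -3.5]
```

```bash
python3 -m handwheel '[[[255,0.1,0,0,0],[255,0.2,0,0,0],[255,0.3,0,0,0],[255,0.4,0,0,0],[255,0.4,0,0,0],[255,0.4,0,0,0]]]'
python3 - <<'E'
from h import *
st();o,s=snap('wrist','k.png'); np.savez('k.npz',pos=o['tool_pos'],rot=o['ee_rot'],**s);needle('k.npz',.083)
E
python3 -m handwheel '[[[255,0,0,-0.2,0],[255,0,0,-0.5,0],[255,0,0,-1.3,0],[255,0,0,-2.5,0],[255,-2,0,-4.8,0],[255,-4.4,0,-4.8,0],[255,-4.4,0,-4.8,0],[255,-4.4,0,-4.8,0],[255,-4.4,0,-4.8,0]]]'
python3 - <<'E'
from h import *
st();o,s=snap('wrist','l.png'); np.savez('l.npz',pos=o['tool_pos'],rot=o['ee_rot'],**s);prof('l.npz')
E
```

```text
t: 11.7
tool_pos: [0.5659, 0.0095, 0.1062]
ee_rot: [3.141, -0.002, 0.341]
wrist_force: [0.2, 0.3, 5.1]
gripper_width: -0.0003
11.7 box mm [-12.8  -3.2] z 0.1062 yaw-err -0.02 f [0.2 0.2] 5.1 w -0.0003
needle 326 x mean 21.0 range [19.9 22.5] y -46.4 px [356. 203.]
green 362 x mean 22.9 range [17.2 25.9] y -43.1 px [348. 198.]
cam box x [71.6 -3.5]
t: 12.5
tool_pos: [0.5242, -0.0052, 0.1539]
ee_rot: [3.141, -0.001, 0.34]
wrist_force: [-0.2, 0.5, 0.5]
gripper_width: 0.0003
12.5 box mm [-57.   -3.1] z 0.1539 yaw-err -0.03 f [0.  0.5] 0.5 w 0.0003
needle 205 x mean 22.4 range [21.6 23.2] y -46.5 px [343. 101.]
green 267 x mean 21.2 range [17.5 25.9] y -43.0 px [335. 103.]
cam box x [27.5 -3.4]
332 band 93.76 111.08 mid 102.42 needle 101.47
338 band 93.77 111.08 mid 102.43 needle 101.47
344 band 93.76 111.1 mid 102.43 needle 101.48
```

The needle is now about 0.5 mm from the band centre with the finger off, which is good enough. Back to the latch.

```bash
python3 -m handwheel '[[[255,0,0,-4,0],[90,0,0,-8,0],[90,3,-2,-8,0],[90,6,-4,-8,0],[90,9,-6,-8,0],[90,12.8,-7.7,-8,0],[90,12.8,-7.7,-8,0],[90,12.8,-7.7,-8,0],[90,12.8,-7.7,-5,0],[90,12.8,-7.7,-2,0],[90,12.8,-7.7,0.6,0],[90,12.8,-7.7,0.6,0],[90,12.8,-7.7,0.6,0],[200,12.8,-7.7,0.6,0],[200,12.8,-7.7,0.6,0],[200,12.8,-7.7,0.6,0],[200,12.8,-7.7,0.6,0],[200,12.8,-7.7,0.6,0]]]' 40
python3 -c "
from h import *
st()"
```

```text
t: 14.05
tool_pos: [0.6198, 0.1108, 0.1499]
ee_rot: [3.141, -0.004, 0.341]
wrist_force: [-0.2, 1.0, 7.1]
gripper_width: 0.0226
14.05 box mm [71.9 74.3] z 0.1499 yaw-err 0.0 f [0.2 1. ] 7.1 w 0.0226
```

```bash
python3 -m handwheel '[[[200,0,0,-1,0],[200,0,0,-2.1,0],[200,0,0,-2.1,0],[200,0,0,-2.1,0],[200,0,0,-2.1,0]]]'
python3 -c "
from h import *
st()"
python3 -m handwheel '[[[200,0,1.0,0,0],[200,0,2.5,0,0],[200,0,4,0,0],[200,0,5.5,0,0],[200,0,6.8,0,0],[200,0,7.4,0,0],[200,0,7.4,0,0],[200,0,7.4,0,0],[200,0,7.4,0,0]]]'
python3 -c "
from h import *
st()"
```

```text
t: 14.47
tool_pos: [0.6194, 0.1106, 0.1685]
ee_rot: [-3.141, -0.002, 0.341]
wrist_force: [5.6, 3.4, -3.4]
gripper_width: 0.0229
14.47 box mm [71.5 74.2] z 0.1685 yaw-err 0.0 f [6.4 1.3] -3.4 w 0.0229
t: 15.22
tool_pos: [0.6438, 0.042, 0.1678]
ee_rot: [-3.14, -0.002, 0.342]
wrist_force: [4.1, 3.9, -3.7]
gripper_width: 0.0228
15.22 box mm [71.5  1.3] z 0.1678 yaw-err 0.06 f [5.2 2.3] -3.7 w 0.0228
```

Push the last millimetre to the stop, then lower.

```bash
python3 -m handwheel '[[[200,0,0.1,0,0],[200,0,0.2,0,0],[200,0,0.2,0,0],[200,0,0.2,0.8,0],[200,0,0.2,1.6,0],[200,0,0.2,1.9,0],[200,0,0.2,1.9,0]]]'
python3 -c "
from h import *
st()"
```

```text
t: 15.8
tool_pos: [0.644, 0.0418, 0.1501]
ee_rot: [-3.139, -0.002, 0.344]
wrist_force: [0.1, 7.2, 2.3]
gripper_width: 0.0229
15.8 box mm [71.7  1.1] z 0.1501 yaw-err 0.15 f [2.5 6.7] 2.3 w 0.0229
```

```bash
python3 -m handwheel '[[[90,0,0,0,0],[90,0,0,0,0],[90,0,0,0,0],[90,0,0,-3,0],[90,0,0,-6,0],[90,0,0,-10,0],[90,-4,0,-12,0],[90,-8,0,-12,0],[90,-9.5,0,-12,0],[90,-9.5,0,-12,0],[90,-9.5,0,-12,0],[90,-9.5,0,-12,0]]]' 40
python3 - <<'E'
from h import *
st();o,s=snap('wrist','m.png'); np.savez('m.npz',pos=o['tool_pos'],rot=o['ee_rot'],**s);needle('m.npz')
b=np.load('box.npz');T=Tw(o['tool_pos'],o['ee_rot'],s)
for r,c in red(s['img'],200):print(r,c,((ray(s,c,.171,T)[:,:2]-b['t'])@b['R']*1000).round(1))
E
```

```text
t: 16.8
tool_pos: [0.5549, 0.0065, 0.2693]
ee_rot: [3.141, -0.0, 0.34]
wrist_force: [-0.3, 0.5, -0.4]
gripper_width: 0.055
16.8 box mm [-24.2  -2.4] z 0.2693 yaw-err -0.05 f [-0.1  0.6] -0.4 w 0.055
needle 60 x mean 21.9 range [21.4 22.4] y -45.8 px [314. 136.]
green 40 x mean 21.6 range [18.1 25.6] y -43.0 px [310. 135.]
cam box x [60.4 -2.8]
[244  57  35  37 981] [260.8440367   74.70846075] [[70.7  1.3]]
[ 466  288   45   68 1638] [487.69352869 321.22832723] [[-118.6 -184.6]]
```

View pics/m.png

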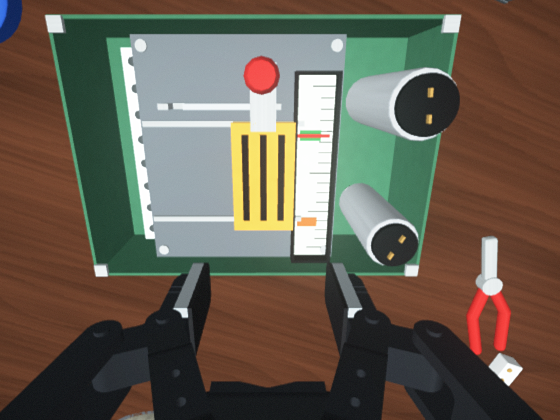

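Wrist view: the guard is back over the wheel, the knob is at (261,75), and the needle crosses the middle of the green band at (314,136). The capacitors are unmoved. I'll compare the fixed cameras with the start, without viewing the pictures.

```bash
python3 - <<'E'
from h import *
for n in('scene','side'):
    o,s=snap(n,n+'_end.png')
    for r,c in red(s['img'],60):print(n,r,c.round(1))
s=dict(np.load('m.npz'));b=np.load('box.npz');T=Tw(s['pos'],s['rot'],s)
print('guard',((ray(s,[(232,123),(296,122),(234,231),(297,231)],.106,T)[:,:2]-b['t'])@b['R']*1000).round(1).tolist())
print('caps',((ray(s,[(427,103)],.15,T)[:,:2]-b['t'])@b['R']*1000).round(1),((ray(s,[(394,244)],.13,T)[:,:2]-b['t'])@b['R']*1000).round(1))
E
```

```text
scene [ 501  192   59  123 5365] [534.8 250. ]
scene [172 209   9  19 105] [176.1 217.8]
scene [161 211  10  20 107] [164.4 220.5]
scene [280 226   9  20 136] [284.5 235.6]
scene [397 235  28  26 301] [410.1 246.8]
side [315 154  32  14 279] [330.3 160.5]
side [221 185  10  19 144] [225.2 194.3]
side [232 352  49  24 637] [256.2 363.1]
guard [[35.1, 27.6], [35.9, -27.4], [-65.6, 29.2], [-65.7, -31.2]]
caps [[  52.7 -117. ]] [[ -68.  -115.8]]
```

```bash
python3 -c "
from cell import manip
print(manip.sign_off())"
```

```text
the job is handed in; nothing more can be done
None
```

I did the job in the order asked and handed it in at about 17 s of robot time; the hand-in gives no verdict. I lifted the latch, parked the guard and let the latch drop. Then I rolled the wheel, took the finger off, slid the guard back to its stop and left the latch down in its first notch.

- **Needle:** it stands over the green band, about 0.5 mm from the middle towards +x. The last look, with the guard closed again, put the needle at box x = 21.9 mm against 21.6 mm for the band. One of the fine nudges on the wheel went the wrong way by about 1.3 mm. I corrected it with a slower, settled nudge.
- **Latch and guard:** both fixed cameras show the red knob within 0.1 px of where it started. The wrist camera put the knob at y = +1.3 mm, about 1 mm off the first look. That is within its calibration, and the guard itself measured near y = 0.
- **Loose things:** the cutters and screwdriver match their starting pixels. The capacitors are within about 3 mm of their first readings, which were hand-picked. I did not measure the spray can, tape roll or loose terminal strip again, but the arm did not work near them.
- **Forces:** the highest wrist force I read at the end of a move was about 10 N.

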